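Rock the angle gauge to its set mark on a hewn drain-board bearer and hold

TASK

The humped stud block will carry a sloping dish-draining board, and the slope to cut on it is already set on the angle gauge by its brass fork. Lift the gauge off the flat joist offcut, lower it upright and lengthwise along the stud until you feel the middle of its foot come gently to rest on the rounded crown, then rock it sideways on the crown until the swinging pointer settles between the two prongs of the fork. Do not let go: finish while still holding it there, foot lightly pressed on the crown, so that the cut can be scribed along the foot; leave the stud and the other things where they are.

Things in the scene. Friction and masses are not known exactly. Their poses are not given: they have to be found in the camera images.
- gauge_grip (a point): centre of the black ribbed grip on top of the angle gauge, 26 mm thick (x), 38 mm wide (y), 42 mm tall (top 21 mm above this point). Axes are the gauge's own: x through its thickness (axis of pointer and rocking), y along its foot, z up. Below the grip is a white-faced upright plate 104 wide (y) x 12 thick, both faces alike. The gauge starts upright on the joist offcut
- gauge_foot (a point): middle of the flat underside of the gauge's aluminium foot (110 mm along y, 30 mm along x, 14 mm tall), 121 mm straight below gauge_grip, same axes. The gauge is a pendulum inclinometer, 142 mm tall in all, about 0.2 to 0.35 kg
- pointer (a joint): swing of the black pendulum pointer about the gauge's x axis, rad: 0 with the gauge upright. The pivot is 92 mm above the foot's underside; the pointer always hangs plumb after swinging for a second or so, so tilting the gauge by an angle A about its own x axis (right-handed) makes this read -A
- mark (a joint): where the brass fork (the set mark) is clamped on the scale, same zero and sense as joint pointer, between 0.15 and 0.31 rad; it does not move on the gauge. The pointer is on the mark when both joints read alike
- pointer_tip (a point): lower tip of the pointer (2.6 mm wide), 60 mm from its pivot; seen on both faces; z axis up the pointer
- mark_gap (a point): middle of the 8 mm gap between the two prongs of the brass fork, 60 mm from the same pivot; z axis towards the pivot
- stud: hewn stud block, brown, 80 mm (x) x 240 mm (y), loose, 0.75 kg; origin at the centre of its underside. Its top is uneven: shoulders 46 mm (+y end) and 51 mm (-y end) high, and between them a rounded crown, a cylinder of radius 35 mm lying along x, centred 43 mm up, which falls away to the shoulders at 34 degrees (+y side) and 42 degrees (-y side)
- stud_crown (a point): top of the stud's crown, midway across the block: 78 mm above its underside and 20 mm from its centre towards +y; same axes as stud
- joist: flat joist offcut, pale wood, 90 mm (x) x 230 mm (y) x 45 mm tall, loose; origin at the centre of its underside; the gauge stands on it at the start
- press: tortilla press, cast aluminium, 200 mm round, 70 mm high with its lever; bystander, origin at the centre of its underside
- bowls: stack of three nesting steel bowls, 184 mm wide, 84 mm high; bystander, origin at the centre of its underside
- lunchbox: yellow lidded box with clip-on latches, 150 x 213 x 87 mm; bystander, origin at the centre of its underside
- cup: clay cup, 76 mm wide, 85 mm high; bystander, origin at the centre of its underside
- spatula: silicone spatula with bamboo handle, 300 mm long along x, 17 mm high; bystander, origin near its middle on the surface
- pencil: flat carpenter's pencil, 170 mm long along x, 8 mm high; bystander, origin at its middle on the surface
- plane: small block plane, 160 x 48 x 50 mm; bystander, origin at the centre of its sole
There are look-alikes about, which are no part of the job. There is more than one size of the joist; the one meant has the size given above. Leave any orange look-alike of the part that bears gauge_grip alone.

How it is judged:
On the way, in this order (a step that is already met when the one before it is completed fails the run):
1. the gauge is held in the fingers, lifted clear of the joist offcut (contact force between the fingers and gauge above 1 N and height (world z) of gauge_foot above 0.085 m and contact force between gauge and joist below 0.05 N), for 0.2 s.
2. upright (pointer within 0.09 rad of zero, and still more than 0.06 rad off the mark), the middle of its foot (within 35 mm) bears on the stud's crown (contact force between gauge and stud above 0.4 N and distance between gauge_foot and stud_crown below 0.035 m and value of joint pointer between -0.09 and 0.09 rad and angle between the z axis of pointer_tip and the z axis of mark_gap, either way round above 0.06 rad), for 0.2 s.
At the end, for the whole second after the job is handed in: Gauge in the fingers, pointer still and within 0.055 rad of the mark; foot pressing the stud with 0.4 to 25 N, its middle within 35 mm of the crown's top, lengthwise within 0.3 rad, leaning to face or back under 0.17 rad, off the joist; stud flat, within 30 mm of its start (angle between the z axis of pointer_tip and the z axis of mark_gap, either way round below 0.055 rad and velocity of joint pointer between -0.15 and 0.15 rad/s and contact force between gauge and stud between 0.4 and 25 N and contact force between the fingers and gauge above 1 N and contact force between gauge and joist below 0.05 N and distance between gauge_foot and stud_crown below 0.035 m and height (world z) of gauge_foot above 0.06 m and angle between the x axis of gauge_foot and the x axis of stud, either way round below 0.3 rad and angle between gauge_foot's own x axis and vertical between 1.4 and 1.74 rad and distance of stud_crown from where it was at the start of the episode below 0.03 m and angle between stud's own z axis and vertical below 0.06 rad); the arm keeps its last pose, push and grip.
It fails at once if the gauge is pushed hard against the stud (over 35 N) (contact force between gauge and stud above 35 N).
It fails at once if a bystander, the stud or the joist offcut is moved by more than 30 mm, or the stud or cup is tipped (distance of any of press, bowls, lunchbox, cup, spatula, pencil, plane, stud, joist from where it was at the start of the episode above 0.03 m or angle between stud's own z axis and vertical above 0.2 rad or angle between cup's own z axis and vertical above 0.5 rad).
It also fails if it takes over 51 s, if anything falls off the work surface, if the arm or the gripper's body presses on something with over 40 N, if the wrist force passes 120 N, or if a joint passes its speed limit or range.

ROBOT

A 7-joint arm with a two-finger parallel gripper is mounted at the origin on the work surface. World frame = base frame: x ahead of the robot, y to its left, z up, the work surface at z = 0. Lengths are in m, angles in rad, forces in N, time in s.
With the tool pointing down it reaches from about 0.425 to 0.8 m from the base axis. Payload 8.3 kg.
Tool frame: the origin (TCP) lies midway between the tips of the shut fingers; the grasp point (between the pads) lies 19 mm behind it (r.tcp_to_grasp is the distance from the TCP to the grasp point, in m); z points along the fingers, y is the line along which they close (so a half turn about z gives the same grasp; the last joint's range is limited). The gripper opens to 85 mm and grips with 20 to 120 N. Pads are 22 mm wide; open, the fingers measure 114 mm over their backs; the gripper's body (76 mm by 85 mm) begins 54 mm behind the grasp point. The pads swing forward as they close: fully open they stand 13 mm farther back than shut.
Start: joints at [1.087, 0.383, 0.016, 1.37, -0.006, 1.388, -0.046], TCP at [0.255, -0.57, 0.202] pointing down, gripper open.
Joint ranges: [-2.95, 2.95], [-0.25, 2.06], [-1.52, 1.56], [0.18, 2.33], [-1.44, 4.58], [0.02, 2.06], [-3.01, 3.01]. Speed limits (rad/s): [2.39, 2.39, 3.01, 3.01, 3.14, 3.14, 3.14].

INTERFACE

Orientations are given as a unit quaternion [x, y, z, w].
In Python, from cell import r, vision gives the robot as it stands.
- The arm moves only by the tool apply_moves, never from a script. Its argument "targets" is a list of rows, each a list of 4 numbers: the shift along the tool's x, y, z in cm, then the turn about the tool's z in rad. A call has 1 to 12 rows; each row is the pose to reach, as a shift and turn from the pose commanded when the call began, along the tool's axes at that moment; what a row does not reach only later rows make up. A row lasts 1/10 s, in which the tool goes at most 50 mm and 8.59 degrees, less where a joint would pass 70% of its speed; a pose out of reach is approached as far as the arm can. A call with a gripper value outside its range is refused whole. "jaw" is the finger opening in cm, from 0 to 8.54, set as the call begins (left out, the last holds). The fingers move at their own pace and stop on an object; the grip force is fixed at half the most. Time passes only in rows, so rows that repeat a pose let the fingers close. It gives the time, the measured TCP pose, the force, the opening and the grip force at its end, in the units of the state.
- r.get_obs(): the state, without advancing time (a new reading comes with each control period).
- vision.get_image(name): name is "scene" or "top"; returns the picture (384x512x3 uint8, red, green, blue); there is no depth.
- vision.camera_params(name): a dict with "K" (3x3 intrinsics, pixels), "world_from_camera" (4x4, takes a point from camera to world coordinates). Camera axes: x right, y up, looking along -z (the intrinsics and any distortion apply to the point x, -y, -z); pixel columns grow to the right and rows downward; lengths in m; the calibration is good to about 2 mm. A picture is of the moment at which its call begins. camera_params takes no time and is no camera call.
- r.hand_in(): hands the job in; it is judged then, once.
Trained networks look in the newest picture that a camera, given by its name, has taken for a name from the list of things; names that differ only in an ending like _2 or _b are one class to them, and where a whole thing is asked for, a point or a joint stands for the part that bears it (a point fixed in the world has none). Each returns a list of dicts, best first, with "p" (0 to 1); they miss things now and then, are a little off and sometimes report something else, mostly with a low value. They report only what shows in the picture. A call takes as long as a camera call. They do not tell look-alikes from the thing itself.
- vision.recognise(camera, name): "point" ([column, row] in pixels, amid what is visible of it).
- vision.spot_point(camera, name): "point" ([column, row] in pixels: a listed point, or the origin of a listed thing).
The state is a dict: "time_s": time; "joints": joint angles; "qd": joint speeds; "joint_efforts": joint torques, N m; "tcp_pos": TCP position; "eef_rot": TCP orientation; "force": force on the tool from outside, world axes, zero at the start; "wrist_torque": the same for the moment, N m; "grip_width": opening from 0.0 (shut) to 1.0 (fully open); "gripper_force": force on a finger pad.
Only numpy, scipy, OpenCV 4.12 (cv2) and the standard library are available. Lean on these libraries where they do the work, as an engineer would, in place of code of your own. Each camera call takes 0.05 s, during which the arm holds its last target. There are 200 camera calls.

## Working session

There is one attempt and no reset: what is moved stays moved. The work goes in short steps, Python scripts to look and compute and a tool call to move; the robot and the scene stay as the last step left them, time stands still between calls to the robot, and variables do not carry over. Pictures are saved under pics/ and viewed, at most 10 in all, crops included, and the job is handed in when it is done.

Besides the shell and the picture viewer there is one more tool, called after "Call:" by a JSON object that holds its "fn" and its "kwargs", one argument or row to a line. apply_moves: Moves the arm, as the interface text tells. Its arguments: {"type":"object","properties":{"targets":{"type":"array","items":{"type":"array","items":{"type":"number"}}},"jaw":{"type":"number"}},"required":["targets"]}

```bash
mkdir -p pics; cat > h.py <<'E'
import numpy as np,cv2
from cell import r,vision
from scipy.spatial.transform import Rotation as R
def proj(cam,P):
    c=vision.camera_params(cam);T=np.linalg.inv(np.array(c["world_from_camera"]));q=T[:3,:3]@np.array(P)+T[:3,3]
    q=np.array([q[0],-q[1],-q[2]]);u=np.array(c["K"])@q;return u[:2]/u[2]
def ray(cam,px):
    c=vision.camera_params(cam);T=np.array(c["world_from_camera"]);d=np.linalg.inv(np.array(c["K"]))@[px[0],px[1],1]
    return T[:3,3],T[:3,:3]@np.array([d[0],-d[1],-d[2]])
def atz(cam,px,z):
    o,d=ray(cam,px);return o+d*(z-o[2])/d[2]
def tri(p1,p2):
    o1,d1=ray("scene",p1);o2,d2=ray("top",p2);d1/=np.linalg.norm(d1);d2/=np.linalg.norm(d2)
    s=np.linalg.lstsq(np.c_[d1,-d2],o2-o1,rcond=None)[0];a=o1+s[0]*d1;b=o2+s[1]*d2
    return (a+b)/2,np.linalg.norm(a-b)
def snap(cam,f):
    im=cv2.cvtColor(vision.get_image(cam),cv2.COLOR_RGB2BGR);cv2.imwrite(f,im);return im
E
python3 - <<'E'
from h import *
a=snap("scene","pics/s0.png");b=snap("top","pics/t0.png")
cv2.imwrite("pics/both0.png",cv2.resize(np.vstack([a,b]),(450,600*1)) if 0 else np.hstack([cv2.resize(a,(400,300)),cv2.resize(b,(400,300))]))
for c in("scene","top"):
    p=vision.camera_params(c);print(c,{k:np.round(v,3).tolist() if k in("K","world_from_camera") else v for k,v in p.items()})
    for n in["gauge_grip","gauge_foot","stud_crown","stud","joist","mark_gap","pointer_tip"]:
        print(n,[(np.round(d["point"]).tolist(),round(d["p"],2)) for d in vision.spot_point(c,n)])
o=r.get_obs();print(o)
E
```

```text
scene {'K': [[378.355, 0.0, 257.63], [0.0, 378.355, 196.849], [0.0, 0.0, 1.0]], 'world_from_camera': [[0.808, -0.328, 0.49, 1.196], [0.589, 0.472, -0.655, -0.925], [-0.017, 0.818, 0.575, 0.959], [0.0, 0.0, 0.0, 1.0]]}
gauge_grip [([215.0, 230.0], 0.74), ([127.0, 235.0], 0.74), ([151.0, 298.0], 0.28)]
gauge_foot [([129.0, 261.0], 0.98), ([219.0, 254.0], 0.77)]
stud_crown [([291.0, 186.0], 0.71), ([224.0, 256.0], 0.71)]
stud [([285.0, 197.0], 0.72)]
joist [([221.0, 260.0], 0.81), ([180.0, 244.0], 0.8), ([254.0, 222.0], 0.29)]
mark_gap [([343.0, 220.0], 0.52)]
pointer_tip [([217.0, 227.0], 0.58), ([127.0, 252.0], 0.4)]
top {'K': [[436.68, 0.0, 243.62], [0.0, 436.68, 192.519], [0.0, 0.0, 1.0]], 'world_from_camera': [[-0.018, 0.997, -0.082, 0.396], [-1.0, -0.017, 0.012, 0.032], [0.01, 0.082, 0.997, 1.439], [0.0, 0.0, 0.0, 1.0]]}
gauge_grip [([388.0, 276.0], 0.68), ([331.0, 185.0], 0.61)]
gauge_foot [([376.0, 274.0], 0.85), ([324.0, 188.0], 0.81)]
stud_crown [([172.0, 198.0], 0.77)]
stud [([180.0, 199.0], 0.97), ([173.0, 123.0], 0.43)]
joist [([312.0, 197.0], 0.78), ([324.0, 255.0], 0.77)]
mark_gap []
pointer_tip []
{'time_s': 0.8, 'joints': array([ 1.08711025,  0.38337077,  0.01640167,  1.37006797, -0.00627756,
        1.38820296, -0.04653608]), 'qd': array([ 1.77064446e-04, -2.01932029e-04, -7.51268794e-04, -4.37757846e-05,
       -3.36566062e-04, -5.84149746e-04,  3.40000227e-04]), 'joint_efforts': array([ 5.78749023e-04, -6.27275348e+01,  8.43212083e-01, -3.72063482e+01,
        1.67328422e-02,  2.72743724e-03,  1.36389577e-06]), 'tcp_pos': array([ 0.25533372, -0.57046058,  0.20191214]), 'eef_rot': array([ 9.77947571e-01,  2.08850539e-01,  1.87186609e-05, -4.35426771e-06]), 'force': array([ 1.02096748,  0.27533433, -0.2167777 ]), 'wrist_torque': array([-0.01586266,  0.0104271 ,  0.00989733]), 'gripper_force': 0.0, 'grip_width': 1.0010073811263427}
```

View pics/s0.png

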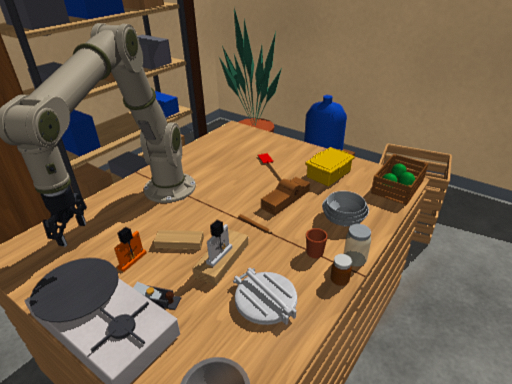

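View pics/t0.png

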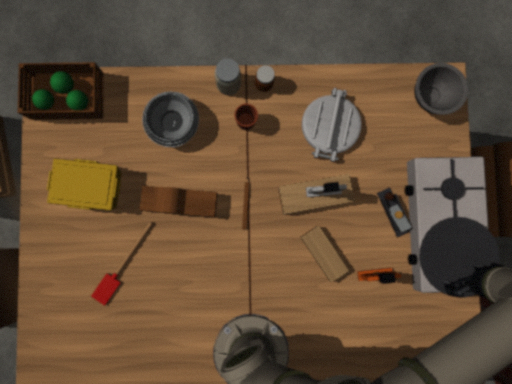

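The white-faced gauge stands on a pale joist at top ≈(325,188) / scene ≈(218,243). The orange look-alike is at top (377,275) / scene (129,250). There are two joists, at top (315,197) and (325,253), and the gauge stands on the first. The stud is at top (180,201), crown about (172,198). I'll confirm this in one enlarged crop.

```bash
python3 - <<'E'
from h import *
a=cv2.imread("pics/s0.png");b=cv2.imread("pics/t0.png")
c=cv2.resize(a[210:290,170:260],(450,400),interpolation=3)
d=cv2.resize(b[165:225,270:360],(350,233),interpolation=3)
e=cv2.resize(b[165:225,130:230],(350,210),interpolation=3)
o=np.zeros((450,800,3),np.uint8);o[:400,:450]=c;o[:233,450:]=d;o[235:445,450:]=e
cv2.imwrite("pics/crop1.png",o)
print(tri([291,186],[172,198]),tri([215,230],[331,185]),tri([219,254],[324,188]))
# joist candidates: corners colours
hsv=cv2.cvtColor(b,cv2.COLOR_BGR2HSV)
print(b[200,295],b[203,295],b[252,325],b[215,325],b[195,160],b[210,160])
for col in [(295,203),(180,200)]:
    pass
E
```

```text
(array([0.49813675, 0.24448382, 0.06087188]), np.float64(0.0057340083866064)) (array([ 0.51551897, -0.24370825,  0.16080499]), np.float64(0.00910235431956185)) (array([ 0.51810328, -0.24236068,  0.05371926]), np.float64(0.004812244643959971))
[ 75 111 143] [ 74 109 140] [ 65  99 127] [ 58  91 123] [ 35  64 104] [ 33  62 104]
```

View pics/crop1.png

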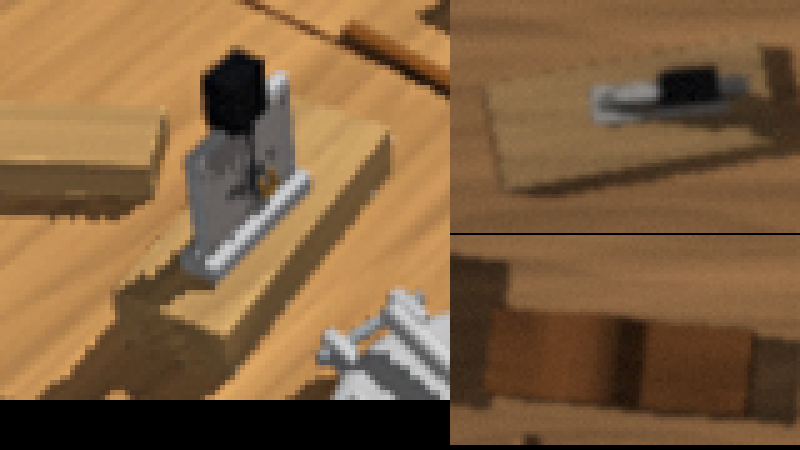

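The target is confirmed: a white gauge with a black grip, on the 90×230 joist (the other offcut is smaller). The fork shows gold at scene ≈(223,247), on the world +y side of the plate, so the top must later lean toward +y. Next I'll compute exact poses.

```bash
cat > tool.py <<'E'
from h import *
def rel(tgt,yaw=None):
    "tool-frame shift (cm) and turn to put TCP at tgt with tool y at world angle yaw (mod pi)"
    o=r.get_obs();Q=R.from_quat(o["eef_rot"]).as_matrix();d=Q.T@(np.array(tgt)-o["tcp_pos"])*100
    t=0
    if yaw is not None:
        c=np.arctan2(Q[1,1],Q[0,1]); t=-((yaw-c+np.pi/2)%np.pi-np.pi/2)
    return np.round(d,2),round(t,3)
E
python3 - <<'E'
from tool import *
a=atz("scene",[213,265.6],.045);b=atz("scene",[232,247.4],.045);print("foot scene edge",a,b,"yaw",np.arctan2(-(b-a)[0],(b-a)[1]))
f=lambda x,y:(270+(x-450)/3.889,165+y/3.883)
a=atz("top",f(728,112),.059);b=atz("top",f(595,122),.059);print("foot top edge",a,b,"yaw",np.arctan2(-(b-a)[0],(b-a)[1]))
print("grip top face",atz("top",f(689,84),.187),"fork",atz("scene",[223,247],.08))
g=lambda x,y:(130+(x-450)/3.5,165+(y-235)/3.5)
z=[.046,.051,.046,.051]
P=[atz("top",g(*p),zz) for p,zz in zip([(490,310),(755,330),(487,390),(755,418)],z)]
print(np.round(P,3))
for i,j in((0,1),(2,3)):
    d=P[i]-P[j];print("stud yaw",np.arctan2(-d[0],d[1]),np.linalg.norm(d))
print("centre",np.mean(P,0),"crown",atz("top",[172.9,198.5],.078))
for n in("scene","top"):
    print([proj(n,p) for p in([.518,-.243,.166],[.518,-.243,.045])])
print(rel([.517,-.243,.25],.06))
E
```

```text
foot scene edge [ 0.52975521 -0.29111586  0.045     ] [ 0.52537141 -0.18536776  0.045     ] yaw 0.04143141940305428
foot top edge [ 0.4998158  -0.29474492  0.059     ] [ 0.49350758 -0.18565475  0.059     ] yaw 0.0577613763856223
grip top face [ 0.51160332 -0.2361719   0.187     ] fork [ 0.52463417 -0.22978676  0.08      ]
[[0.536 0.342 0.046]
 [0.513 0.1   0.051]
 [0.463 0.345 0.046]
 [0.433 0.102 0.051]]
stud yaw -0.09453844112971768 0.24307648809722965
stud yaw -0.12227555786071742 0.24541995692998297
centre [0.48593546 0.22237551 0.0485    ] crown [0.49297468 0.23732857 0.078     ]
[array([216.98942652, 228.91227925]), array([219.74820531, 255.92208194])]
[array([332.19334568, 185.10530018]), array([324.19627262, 188.82294747])]
(array([ 37.26, -19.2 ,  -4.81]), np.float64(-1.21))
```

Call:
{"fn": "apply_moves", "kwargs": {
  "targets": [
    [0,0,-5,0],
    [0,0,-9.8,0],
    [5,-2.6,-9.8,-0.12],
    [36.9,-19.7,-9.8,-1.2],
    [36.9,-19.7,-9.8,-1.2],
    [36.9,-19.7,-9.8,-1.2],
    [36.9,-19.7,-9.8,-1.2],
    [36.9,-19.7,-9.8,-1.2],
    [36.9,-19.7,-9.8,-1.2],
    [36.9,-19.7,-9.8,-1.2],
    [36.9,-19.7,-9.8,-1.2],
    [36.9,-19.7,-9.8,-1.2]
  ],
  "jaw": 8.54
}}

```text
time_s: 2.0
tcp_pos: [0.5136, -0.236, 0.2999]
eef_rot: [0.687, 0.727, 0.001, -0.0]
force: [-1.5, 0.4, 0.2]
grip_width: 1.004
gripper_force: 0.0
```

```bash
python3 - <<'E'
from tool import *
a=snap("scene","pics/s1.png");o=r.get_obs();print(o["tcp_pos"],o["eef_rot"],o["joints"],o["force"],rel([.512,-.24,.147],.05))
b=snap("top","pics/t1.png")
for c in("scene","top"):
    for n in["gauge_grip","gauge_foot"]:
        print(c,n,[(np.round(d["point"],1).tolist(),round(d["p"],2)) for d in vision.spot_point(c,n)])
E
```

```text
[ 0.51222869 -0.23883923  0.29987151] [ 6.88552006e-01  7.25186960e-01  6.46476757e-05 -5.50555971e-05] [ 0.66509316  0.25011808 -0.36180664  1.34372773  0.08756344  1.56340558
  0.36479044] [-0.1448935  -1.13102165  0.73951093] (array([-0.12, -0.03, 15.29]), np.float64(0.002))
scene gauge_grip [([127.4, 235.0], 0.83), ([219.7, 224.9], 0.72)]
scene gauge_foot [([133.3, 262.5], 0.91), ([220.0, 255.1], 0.87)]
top gauge_grip [([331.6, 185.5], 0.75), ([388.9, 275.8], 0.42)]
top gauge_foot [([321.0, 189.6], 0.79), ([130.9, 250.7], 0.42)]
```

Call:
{"fn": "apply_moves", "kwargs": {
  "targets": [
    [0,0,5,0],
    [0,0,10,0],
    [0,0,13,0],
    [0,0,15.3,0],
    [0,0,15.3,0],
    [0,0,15.3,0]
  ]
}}

```text
time_s: 2.9
tcp_pos: [0.5115, -0.2407, 0.1476]
eef_rot: [0.69, 0.724, -0.0, 0.0]
force: [0.4, -0.3, 0.7]
grip_width: 1.003
gripper_force: 0.0
```

```bash
python3 - <<'E'
from tool import *
a=snap("scene","pics/s2.png");b=snap("top","pics/t2.png")
cv2.imwrite("pics/c2.png",np.hstack([cv2.resize(a[180:280,165:265],(400,400),interpolation=3),cv2.resize(b[150:225,285:360],(400,400),interpolation=3)]))
o=r.get_obs();print(o["tcp_pos"],o["force"])
E
```

```text
[ 0.51260537 -0.24069542  0.14893128] [ 0.13776255 -0.87067772  1.15860049]
```

View pics/c2.png

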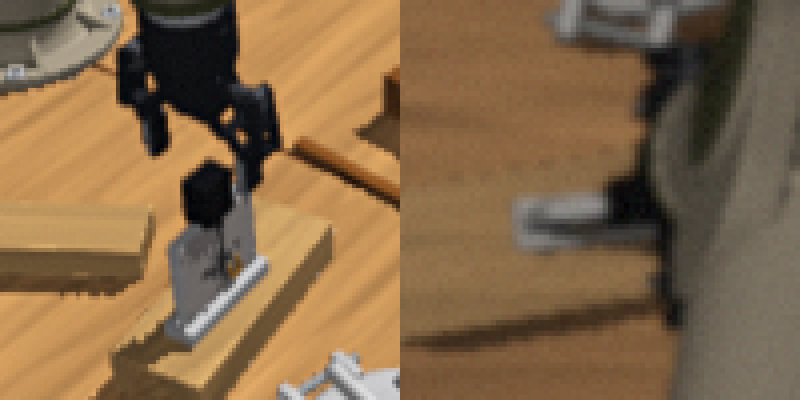

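```bash
python3 - <<'E'
from tool import *
o=r.get_obs();t=o["tcp_pos"];print(t)
for dx in(-.05,-.04,0,.04,.05):
    p=proj("scene",t+[dx,0,.013]);q=proj("top",t+[dx,0,.013]);print(dx,(p-[165,180])*4,(q-[285,150])*400/75)
E
```

```text
[ 0.51260537 -0.24069542  0.14893128]
-0.05 [160.14691047 173.48300084] [249.44387318 288.20043018]
-0.04 [169.02429713 177.82861973] [248.81518026 270.06453882]
0 [205.23501059 195.55432734] [246.30838692 197.75112503]
0.04 [242.60810496 213.84903851] [243.81428624 125.80385631]
0.05 [252.13958592 218.51484673] [243.19273301 107.87392362]
```

Call:
{"fn": "apply_moves", "kwargs": {
  "targets": [
    [0,0,0.5,0],
    [0,0,0.5,0],
    [0,0,0.5,0],
    [0,0,0.5,0],
    [0,0,0.5,0],
    [0,0,0.5,0],
    [0,0,0.5,0],
    [0,0,0.5,0]
  ],
  "jaw": 1.5
}}

```text
time_s: 3.8
tcp_pos: [0.5122, -0.24, 0.1425]
eef_rot: [0.689, 0.725, 0.0, 0.001]
force: [0.8, -0.4, 5.1]
grip_width: 0.29
gripper_force: 60.0
```

```bash
python3 - <<'E'
from tool import *
a=snap("scene","pics/s3.png")
cv2.imwrite("pics/c3.png",cv2.resize(a[180:280,165:265],(500,500),interpolation=3))
o=r.get_obs();print(o)
E
```

```text
{'time_s': 3.85, 'joints': array([ 0.67176094,  0.31443227, -0.35851714,  1.6139361 ,  0.11517945,
        1.23283322,  0.34132418]), 'qd': array([ 9.17394688e-04,  5.22947275e-04, -3.95059945e-04,  6.66588013e-04,
        8.97495609e-04, -5.81536674e-04, -4.88582884e-05]), 'joint_efforts': array([ 2.67729163e-01, -5.18319762e+01, -3.11539896e+00, -3.27641201e+01,
        1.33678266e-01,  2.96173794e-01, -1.11538763e-02]), 'tcp_pos': array([ 0.5121784 , -0.23996206,  0.14247614]), 'eef_rot': array([6.89182536e-01, 7.24587482e-01, 3.11783941e-04, 5.61529515e-04]), 'force': array([0.74374281, 0.25403106, 5.13328998]), 'wrist_torque': array([-0.01615877, -0.24099383,  0.00263494]), 'gripper_force': 60.025110840797424, 'grip_width': 0.28806329557613}
```

View pics/c3.png

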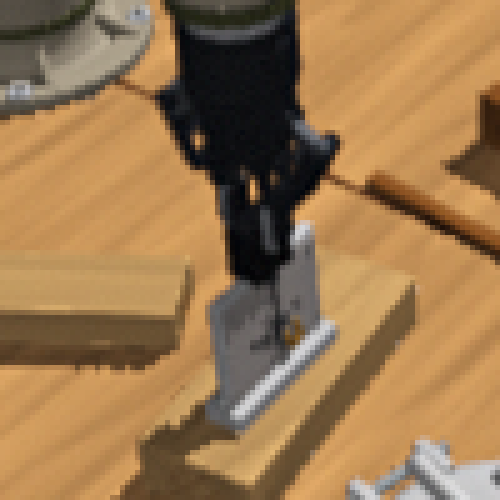

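The grip is firm, about 24.5 mm open at 60 N. Next: lift and carry.

Call:
{"fn": "apply_moves", "kwargs": {
  "targets": [
    [0,0,-2,0],
    [0,0,-5,0],
    [0,0,-8,0],
    [0,0,-10,0],
    [0,0,-10,0],
    [0,0,-10,0],
    [3,0,-10,0],
    [7,0,-10,0.02],
    [11,0,-10,0.04],
    [15,0.1,-10,0.06]
  ]
}}

```text
time_s: 4.85
tcp_pos: [0.5035, -0.0886, 0.2393]
eef_rot: [0.711, 0.703, -0.001, -0.002]
force: [1.5, 0.8, -2.2]
grip_width: 0.286
gripper_force: 59.3
```

Call:
{"fn": "apply_moves", "kwargs": {
  "targets": [
    [4,0,0,0.02],
    [8,0,0,0.05],
    [12,0,0,0.06],
    [16,0,0,0.07],
    [20,0,0,0.08],
    [24,0,0,0.09],
    [28,0,0,0.095],
    [31,0,0,0.095],
    [33.1,0,0,0.095],
    [33.1,0,0,0.095],
    [33.1,0,0,0.095],
    [33.1,0,0,0.095]
  ]
}}

```text
time_s: 6.05
tcp_pos: [0.5084, 0.2393, 0.2406]
eef_rot: [0.744, 0.668, -0.001, -0.0]
force: [0.0, 0.2, -2.9]
grip_width: 0.286
gripper_force: 59.3
```

```bash
python3 - <<'E'
from tool import *
a=snap("scene","pics/s4.png");b=snap("top","pics/t4.png")
cv2.imwrite("pics/c4.png",np.hstack([cv2.resize(a[130:230,235:335],(400,400),interpolation=3),cv2.resize(b[155:255,130:230],(400,400),interpolation=3)]))
o=r.get_obs();print(o["time_s"],o["tcp_pos"],o["force"],o["wrist_torque"],rel([.49,.241,.25],-.108))
for c in("scene","top"):
    for n in["gauge_grip","gauge_foot","stud_crown","stud"]:
        print(c,n,[(np.round(d["point"],1).tolist(),round(d["p"],2)) for d in vision.spot_point(c,n)])
E
```

```text
6.15 [0.50874045 0.23936369 0.24138735] [-0.06482544 -0.51038706 -2.7827079 ] [ 0.0617338  -0.02451713  0.000574  ] (array([-0.04, -1.88, -0.86]), np.float64(0.001))
scene gauge_grip [([128.0, 238.1], 0.7), ([294.5, 144.2], 0.68)]
scene gauge_foot [([294.4, 168.4], 0.97), ([133.4, 263.4], 0.74)]
scene stud_crown [([289.4, 183.4], 0.94)]
scene stud [([284.4, 198.9], 0.84)]
top gauge_grip [([385.9, 274.7], 0.7)]
top gauge_foot [([377.0, 272.1], 0.91), ([171.0, 188.5], 0.53)]
top stud_crown [([172.6, 200.2], 0.56), ([242.4, 117.7], 0.27)]
top stud [([184.0, 200.7], 0.77)]
```

View pics/c4.png

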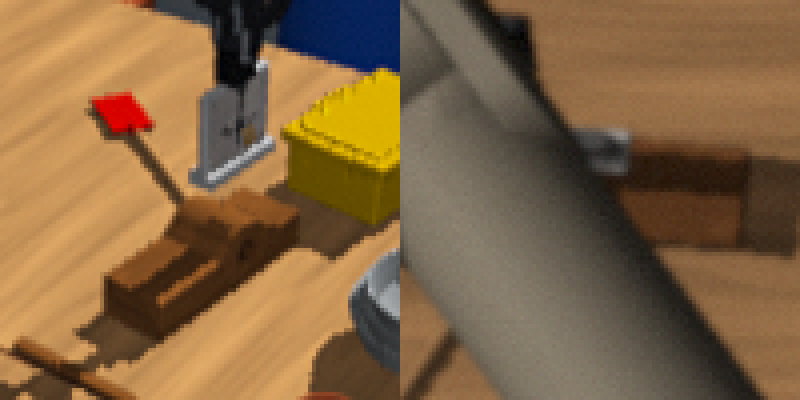

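```bash
python3 - <<'E'
from tool import *
print(tri([289.4,183.4],[172.6,200.2]),atz("scene",[289.4,183.4],.078),atz("top",[172.6,200.2],.078))
print("foot",atz("scene",[294.4,168.4],.144),proj("scene",[.4885,.241,.078]),proj("scene",[.509,.239,.144]))
E
```

```text
(array([0.49086583, 0.24118293, 0.07315919]), np.float64(0.007102791440273841)) [0.49713545 0.23754921 0.078     ] [0.48767745 0.23828866 0.078     ]
foot [0.50537273 0.25973548 0.144     ] [288.1161994  182.41040518] [292.51799569 170.77249047]
```

Call:
{"fn": "apply_moves", "kwargs": {
  "targets": [
    [0,-1,0,0],
    [0,-1.8,0,0],
    [0,-1.8,2,0],
    [0,-1.8,4,0],
    [0,-1.8,5.2,0],
    [0,-1.8,5.2,0],
    [0,-1.8,5.2,0],
    [0,-1.8,5.2,0]
  ]
}}

```text
time_s: 7.35
tcp_pos: [0.491, 0.2433, 0.1911]
eef_rot: [0.743, 0.669, 0.001, 0.0]
force: [0.1, 0.2, -2.2]
grip_width: 0.294
gripper_force: 59.3
```

```bash
python3 - <<'E'
from tool import *
a=snap("scene","pics/s5.png")
cv2.imwrite("pics/c5.png",cv2.resize(a[120:220,230:340],(660,600),interpolation=3))
o=r.get_obs();print(o["time_s"],o["tcp_pos"],o["force"],o["wrist_torque"])
for n in["gauge_foot","stud_crown"]:
    d=vision.spot_point("scene",n);print(n,[(np.round(x["point"],1).tolist(),round(x["p"],2)) for x in d])
E
```

```text
7.4 [0.49102083 0.24331043 0.19107   ] [ 0.09872618  0.39211519 -2.68687504] [ 0.00742853 -0.00603922 -0.0168896 ]
gauge_foot [([133.1, 262.5], 0.9), ([287.4, 180.2], 0.59)]
stud_crown [([286.8, 183.7], 0.83)]
```

View pics/c5.png

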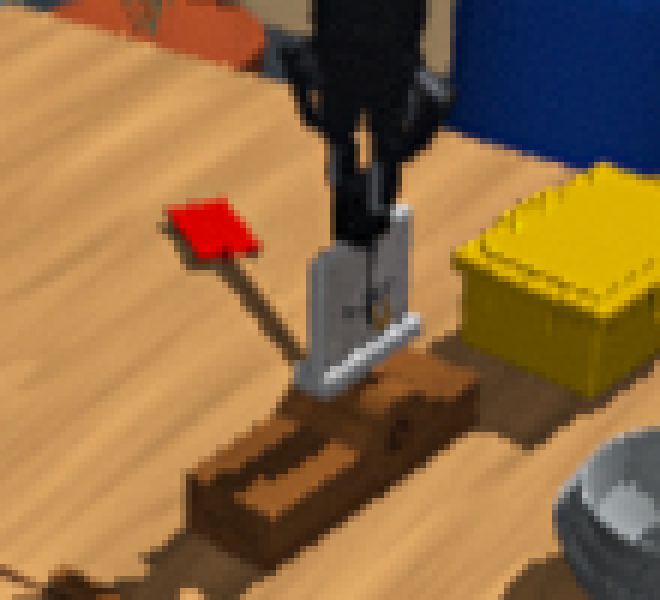

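Call:
{"fn": "apply_moves", "kwargs": {
  "targets": [
    [0,0,0.5,0],
    [0,0,0.9,0],
    [0,0,1.1,0],
    [0,0,1.2,0],
    [0,0,1.2,0],
    [0,0,1.2,0]
  ]
}}

```text
time_s: 8.1
tcp_pos: [0.4906, 0.2429, 0.178]
eef_rot: [0.743, 0.669, 0.0, -0.0]
force: [-0.3, 0.6, -3.2]
grip_width: 0.284
gripper_force: 59.3
```

Call:
{"fn": "apply_moves", "kwargs": {
  "targets": [
    [0,0,0.1,0],
    [0,0,0.2,0],
    [0,0,0.2,0],
    [0,0,0.2,0]
  ]
}}

```text
time_s: 8.5
tcp_pos: [0.4905, 0.2428, 0.1759]
eef_rot: [0.743, 0.669, 0.0, -0.0]
force: [0.5, -0.7, -2.5]
grip_width: 0.288
gripper_force: 59.3
```

Call:
{"fn": "apply_moves", "kwargs": {
  "targets": [
    [0,0,0.1,0],
    [0,0,0.1,0],
    [0,0,0.1,0]
  ]
}}

```text
time_s: 8.8
tcp_pos: [0.4908, 0.243, 0.1754]
eef_rot: [0.743, 0.669, 0.0, 0.0]
force: [0.2, 0.2, 1.5]
grip_width: 0.284
gripper_force: 59.8
```

Call:
{"fn": "apply_moves", "kwargs": {
  "targets": [
    [0,0,0.1,0],
    [0,0,0.1,0],
    [0,0,0.1,0]
  ]
}}

```text
time_s: 9.1
tcp_pos: [0.4911, 0.2434, 0.1753]
eef_rot: [0.743, 0.669, 0.001, 0.0]
force: [-1.5, -0.8, 7.1]
grip_width: 0.288
gripper_force: 60.6
```

Contact came at TCP z ≈ 0.1755 (force change +4 N, then about +10 N), with the gauge upright. Now I'll start rocking toward +y, the fork side.

Call:
{"fn": "apply_moves", "kwargs": {
  "targets": [
    [0,0,0.05,0],
    [0.1,0,0.05,0],
    [0.2,0,0.05,0],
    [0.3,0,0.05,0],
    [0.4,0,0.05,0],
    [0.5,0,0.05,0],
    [0.5,0,0.05,0]
  ]
}}

```text
time_s: 9.8
tcp_pos: [0.4922, 0.2472, 0.1752]
eef_rot: [0.744, 0.669, 0.001, 0.001]
force: [-1.7, -4.0, 10.5]
grip_width: 0.289
gripper_force: 61.1
```

```bash
python3 - <<'E'
from tool import *
o=r.get_obs();print(o["time_s"],o["tcp_pos"],o["force"],o["wrist_torque"],R.from_quat(o["eef_rot"]).as_matrix()[:,2])
E
```

```text
9.8 [0.49218921 0.24724499 0.17516332] [-1.6806188  -4.00007319 10.54652047] [-1.37062459  0.53180998 -0.00195947] [ 2.86740773e-03 -6.77023631e-04 -9.99995660e-01]
```

Call:
{"fn": "apply_moves", "kwargs": {
  "targets": [
    [0.1,0,0,0],
    [0.2,0,0.01,0],
    [0.3,0,0.02,0],
    [0.4,0,0.03,0],
    [0.5,0,0.04,0],
    [0.6,0,0.05,0],
    [0.7,0,0.05,0],
    [0.7,0,0.05,0]
  ]
}}

```text
time_s: 10.6
tcp_pos: [0.4931, 0.2544, 0.1748]
eef_rot: [0.744, 0.669, 0.001, 0.001]
force: [-0.2, -1.5, 11.5]
grip_width: 0.287
gripper_force: 61.4
```

```bash
python3 - <<'E'
from tool import *
o=r.get_obs();print(o["time_s"],o["tcp_pos"],o["force"],o["wrist_torque"],R.from_quat(o["eef_rot"]).as_matrix()[:,2])
a=snap("scene","pics/s6.png")
cv2.imwrite("pics/c6.png",cv2.resize(a[140:200,265:325],(600,600),interpolation=3))
E
```

```text
10.6 [0.49314949 0.25443415 0.17477474] [-0.23592854 -1.52198425 11.4819714 ] [-1.19641459  0.26437056 -0.01778126] [ 3.39904737e-03 -1.89117857e-04 -9.99994205e-01]
```

View pics/c6.png

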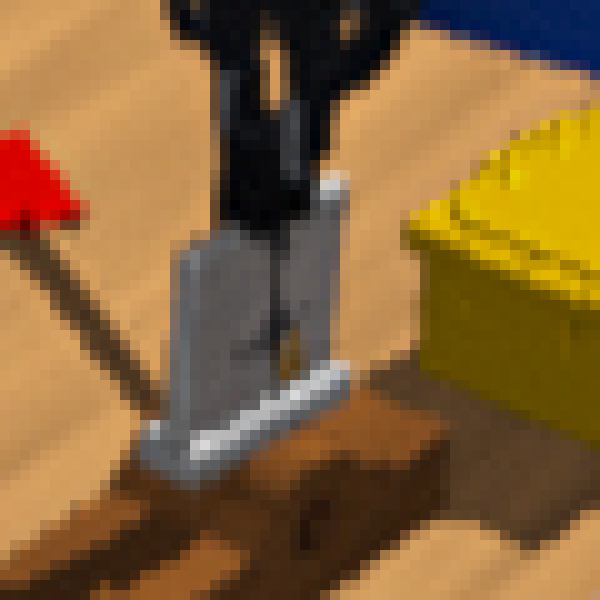

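```bash
cat > gold.py <<'E'
from tool import *
def gold(f,near):
    im=cv2.imread(f);h=cv2.cvtColor(im,cv2.COLOR_BGR2HSV).astype(int);x,y=np.round(near).astype(int)
    s=im[y-7:y+8,x-7:x+8].astype(float)
    w=np.clip((s[...,2]-s[...,0])-18,0,None)  # warm colour on grey plate
    return s,w
if __name__=="__main__":
    for f,near in(("pics/s0.png",(223,247)),("pics/s5.png",(293,171)),("pics/s6.png",(294,175))):
        s,w=gold(f,near);print(f);print((s[...,2]-s[...,0]).astype(int));print(s.mean(2).astype(int))
E
python3 gold.py
```

```text
pics/s0.png
[[  5   7   5   4   3   7   8   4   6   6   7   1  10  94 103]
 [  4   7   4   7   3   6   6   6   5   5   6   2  10  97 104]
 [  4   7   3   7   0   4   4   7   7   8   7   1   6  92 104]
 [  5   6   6   3  -1   0   4  29  40  12   6   3   0  46  75]
 [  6   6   5   2  -3  -1   5  34  61  16   6   5   0   3  13]
 [  7   5   4   2  -2   1  30  18  62  34   6   2  -4  -4  -7]
 [  6   5   4   4  -2  15  64  17  55  54   8  -2  -4  -2  -7]
 [  5   3   2   2  -1  12  70  53  84  33   0  -3  -1  -2  -8]
 [  3   2   2   4   1   2  46  81  55   6  -5  -1  -1  -5  -5]
 [  4   5   4   5   3   1  15  44   7  -4  -3  -3  -6  -2  34]
 [  7   9   6   6   5   5   2   9  -2  -1  -3  -6  -3  32  81]
 [  6   8   6   5   5   2  -1  -1  -1  -3  -5  -4  33  80 100]
 [  6   8   7   6   2   0  -2  -1  -3  -5  -4  31  81  99 100]
 [  7   8   8   4   1   0   1  -3  -5  -2  32  79  98  99  98]
 [  7   7   3   0  -1   0  -1  -5  -3  31  80  97 100  98  97]]
[[ 77  80  77  74  56  99 102  77  72  94 100  96 100 148 152]
 [ 75  89  79  88  51  96 101  87  77  97  99  96 102 148 151]
 [ 76  98  81  8
[... 3911 characters left out ...]
4 142]
 [ 83  87  92  93  68  29  41  67  91  91  91 126 144 143 139]
 [ 85  86  92  82  60  27  68  71  92  93  93 130 143 140 138]
 [ 85  78  76  59  52  33  81  73  87  88  84 124 137 138 139]
 [ 86  69  67  71  74  46  74  65  80  87  86 135 144 139 139]
 [ 88  81  79  85  87  58  70  56  77 108 139 189 183 150 141]
 [ 89  86  87  88  88  68  64  74  98 182 198 184 149 134 107]
 [ 86  84  84  85  86  75  96 174 186 198 183 131  96 110  83]
 [ 85  83  80  85 126  97 175 216 188 144 121  93  87  96  86]
 [ 83  81  94  95 187 183 181 160 127  96  91  88  91  93  91]
 [ 91 101 176 181 182 155 127  96  90  89  92  91  90  89  90]
 [105 171 182 168 125  94  92  74  80  83  89  90  88  89  86]]
```

```bash
cat > fit.py <<'E'
from gold import *
def gp(foot,yaw,A,p):  # gauge point p (gauge axes, from foot) -> scene px ; A tilt toward +y (fork to bottom)
    M=R.from_euler("z",yaw)*R.from_euler("x",-A)
    return proj("scene",np.array(foot)+M.apply(p))
def fork(m,rad,x=.008): return [x,rad*np.sin(m),.092-rad*np.cos(m)]
def meas(f,near):
    s,w=gold(f,near);H,W=w.shape
    yy,xx=np.mgrid[:H,:W];n,l,st,ce=cv2.connectedComponentsWithStats((w>0).astype(np.uint8))
    k=l[7,7] or l[7,6] or l[8,7];w=w*(l==k);x0,y0=np.round(near).astype(int)-7
    return np.array([(w*xx).sum()/w.sum()+x0,(w*yy).sum()/w.sum()+y0]),int((l==k).sum())
E
python3 - <<'E'
from fit import *
fr={"s0":((223,247),[.512,-.24,.045],.05),"s3":((223,246),[.512,-.24,.045],.05),"s4":(None,[.5087,.2394,.1439],-.107),"s5":((293,171),[.491,.2433,.0935],-.107),"s6":((294,175),[.491,.243,.078],-.107)}
for k,(near,foot,yaw) in fr.items():
    print(k,"ends foot top edge A=0/.1:",[np.round(gp(foot,yaw,a,[.015,s,.014]),1).tolist() for a in(0,.1) for s in(-.055,.055)])
    if near: 
        g,n=meas(f"pics/{k}.png",near);print(" gold",g.round(2),n)
    tip=gp(foot,yaw,0,fork(0,.06))
    print(" tip(A=0)",tip.round(1),"fork-tip:",[(m,(gp(foot,yaw,0,fork(m,.062))-tip).round(2).tolist()) for m in(.15,.2,.25,.3)])
s=cv2.imread("pics/s4.png");print((s[155:175,288:305].mean(2)).astype(int));print((s[155:175,288:305,2].astype(int)-s[155:175,288:305,0]))
E
```

```text
s0 ends foot top edge A=0/.1: [[212.0, 263.1], [231.7, 244.2], [212.2, 261.7], [232.0, 245.2]]
 gold [223.4  246.35] 18
 tip(A=0) [220.1 248.7] fork-tip: [(0.15, [1.7, -1.29]), (0.2, [2.23, -1.93]), (0.25, [2.75, -2.58]), (0.3, [3.27, -3.27])]
s3 ends foot top edge A=0/.1: [[212.0, 263.1], [231.7, 244.2], [212.2, 261.7], [232.0, 245.2]]
 gold [223.48 246.23] 20
 tip(A=0) [220.1 248.7] fork-tip: [(0.15, [1.7, -1.29]), (0.2, [2.23, -1.93]), (0.25, [2.75, -2.58]), (0.3, [3.27, -3.27])]
s4 ends foot top edge A=0/.1: [[287.1, 174.4], [303.6, 163.9], [287.4, 173.1], [303.7, 165.0]]
 tip(A=0) [294.3 164.7] fork-tip: [(0.15, [1.38, -0.59]), (0.2, [1.84, -0.99]), (0.25, [2.29, -1.42]), (0.3, [2.74, -1.87])]
s5 ends foot top edge A=0/.1: [[283.7, 183.1], [299.8, 172.5], [284.0, 181.9], [299.9, 173.5]]
 gold [293.21 172.33] 14
 tip(A=0) [290.7 173.5] fork-tip: [(0.15, [1.35, -0.61]), (0.2, [1.81, -1.01]), (0.25, [2.26, -1.43]), (0.3, [2.7, -1.88])]
s6 ends foot top edge A=0/.1: [[283.5, 186.3], [299.6, 175.6], [283.8, 185.0], [299.7, 176.6]]
 gold [293.64 175.31] 13
 tip(A=0) [290.6 176.7] fork
[... 2237 characters left out ...]
  6   5   7   6   1   3  53  49  20   0  -4  -4  -8  30 104]
 [  6   8   7   7   5   6   5   5  28  13  -1  -2  -1  -4 -10  24 105]
 [  8   6   6   5   5   6   4   1   4  -1  -2  -4  -4  -3  -1  42 108]
 [  9   7   5   7   6   5   4   2  -3  -1  -2  -5  -2  37  79  96 111]
 [  5   8   5   5   4   0   0  -1  -2  -4  -3   3  39  92 112 113 110]
 [  7   6   5   0  -3   0  -1  -2  -7  -1  36  80  98 110 111 110 106]
 [  4   4  -1   0  -2  -1  -5  -4   3  36  90 112 115 110 109 107 106]
 [  2  -1   1  -2  -4  -6  -3  37  73  92 110 113 110 108 106 105 109]
 [ -1   0   0  -5  -4   2  33  86 110 111 111 110 107 105 106 109 111]
 [ -2  -4  -7   0  35  73  92 110 111 110 109 107 106 108 108 111 115]]
```

```bash
cat >> fit.py <<'E'
def slope(f,foot,yaw,n=None):
    "bright foot-top strip: ridge per column between predicted ends -> tilt A"
    im=cv2.imread(f).astype(float);v=im.mean(2)*(np.abs(im[...,2]-im[...,0])<14)
    P=[gp(foot,yaw,a,[.0105,s,.014]) for a in(0,.1,.2,.3) for s in(-.055,.055)]
    from_c=int(P[0][0]+3);to=int(P[1][0]-2);xs=[];ys=[]
    for c in range(from_c,to+1):
        t=(c-P[0][0])/(P[1][0]-P[0][0]);r0=P[0][1]*(1-t)+P[1][1]*t
        rr=np.arange(int(r0)-7,int(r0)+9);col=v[rr,c];k=np.argmax(col);q=slice(max(k-2,0),k+3);w=np.clip(col[q]-115,0,None)
        if w.sum()>20: xs.append(c);ys.append((rr[q]*w).sum()/w.sum())
    m,b=np.polyfit(xs,ys,1);res=np.std(np.array(ys)-np.polyval([m,b],xs))
    S=[(P[2*i+1][1]-P[2*i][1])/(P[2*i+1][0]-P[2*i][0]) for i in range(4)]
    return round(float(np.interp(m,S,[0,.1,.2,.3],left=-1)),3),round(m,3),np.round(S,3).tolist(),round(res,2),len(xs)
E
python3 - <<'E'
from fit import *
for k,f,y in(("s0",[.512,-.24,.045],.05),("s3",[.512,-.24,.045],.05),("s4",[.5087,.2394,.1439],-.107),("s5",[.491,.2433,.0935],-.107),("s6",[.491,.245,.078],-.107)):
    print(k,slope(f"pics/{k}.png",f,y))
E
```

```text
s0 (-1.0, np.float64(-1.008), [-0.959, -0.83, -0.7, -0.569], np.float64(0.23), 16)
s3 (-1.0, np.float64(-0.979), [-0.959, -0.83, -0.7, -0.569], np.float64(0.18), 16)
s4 (-1.0, np.float64(-0.656), [-0.636, -0.498, -0.356, -0.205], np.float64(0.15), 12)
s5 (-1.0, np.float64(-0.679), [-0.652, -0.518, -0.379, -0.232], np.float64(0.18), 12)
s6 (0.066, np.float64(-0.571), [-0.66, -0.526, -0.388, -0.242], np.float64(0.19), 13)
```

The tilt is about 0.085 rad and following the tool. The mark is estimated at 0.25–0.30. I'll carry on.

Call:
{"fn": "apply_moves", "kwargs": {
  "targets": [
    [0.1,0,0,0],
    [0.2,0,0.02,0],
    [0.3,0,0.03,0],
    [0.4,0,0.04,0],
    [0.5,0,0.05,0],
    [0.6,0,0.06,0],
    [0.7,0,0.07,0],
    [0.8,0,0.08,0],
    [0.9,0,0.09,0],
    [1.0,0,0.1,0],
    [1.0,0,0.1,0]
  ]
}}

```text
time_s: 11.75
tcp_pos: [0.4942, 0.2647, 0.1738]
eef_rot: [0.743, 0.669, 0.001, 0.001]
force: [-0.5, -1.9, 9.8]
grip_width: 0.288
gripper_force: 61.7
```

```bash
cat > chk.py <<'E'
from fit import *
import sys
k=sys.argv[1];dy=float(sys.argv[2]);near=tuple(map(float,sys.argv[3:5]))
snap("scene",f"pics/{k}.png");o=r.get_obs();print(o["time_s"],o["tcp_pos"],o["force"],o["wrist_torque"])
print(slope(f"pics/{k}.png",[.491,.243+dy,.078],-.107),meas(f"pics/{k}.png",near))
s,w=gold(f"pics/{k}.png",near);print((s[...,2]-s[...,0]).astype(int));print(s.mean(2).astype(int))
E
python3 chk.py s7 .002 294 175
```

```text
11.8 [0.4941844  0.26461736 0.1737793 ] [ 0.25133983 -2.64570116  9.62196371] [-1.01785111  0.10220413  0.04622135]
(0.139, np.float64(-0.472), [-0.66, -0.526, -0.388, -0.242], np.float64(0.24), 13) (array([294.05555556, 175.54365079]), 12)
[[  7   7   5   5   8   7   1   6   5   7   3   6  80 114 115]
 [  6   5   5   7   7   7   4   8   5   7   4   4  82 112 113]
 [  7   6   4   7   6   8  -2   3   3   4   2  10  99 115 111]
 [  5   6   5   7   6   2  -1   2   3   4   1  24 107 114 109]
 [  8   6   5   8   5   2  -2   6  16   5   4  33 107 113 108]
 [  6   4   1   4   5   3   0  24  34   7   1  45 105 109 107]
 [  7   5   1   1   4  10   3  37  43   7   4  70 108 110 110]
 [  5   5   5   4   4   5   7  38  42   8   5  79 112 110 108]
 [  7   6   6   5   5   5  37  54  33   5   2  67 103 109 109]
 [  5   6   6   4   5   5  54  43  11  -1  -6  13  30  80  82]
 [  6   5   5   5   5   5  29   8  -2  -3  -3  -6  -4  69  73]
 [  6   4   6   3   1   1   5  -3  -2  -3  -4  -9  -6  84 100]
 [  6   2   4   1  -2  -3  -2  -2  -3  -5  -5  -4  27 100 113]
 [  1   0   2  -1  -2  -2  -4  -4  -3  -
[... 332 characters left out ...]
7 142]
 [ 85  85  73  87  95  61  33  67  73  89  90 106 142 143 140]
 [ 83  64  43  61  67  55  39  73  81  91  91 111 141 142 138]
 [ 85  61  55  58  57  52  33  64  78  88  88 119 140 140 140]
 [ 86  79  81  80  80  78  36  64  76  86  87 124 138 139 142]
 [ 87  89  87  87  88  87  57  63  76  87 133 154 143 141 140]
 [ 86  89  87  87  87  86  64  69  99 105 190 205 165 155 111]
 [ 90  85  85  85  83  82  76 122 186 188 187 184 131 126  85]
 [ 88  85  82  78  91  81  93 184 189 160 127 118  95  97  88]
 [ 81  80  89  91 177 184 146 153 127  98  87  90  92  91  91]
 [ 90  98 176 183 186 159 124 100  92  90  89  93  93  89  89]
 [189 186 186 159 125  98  92  74  88  86  91  92  88  87  85]]
```

Call:
{"fn": "apply_moves", "kwargs": {
  "targets": [
    [0.1,0,0.01,0],
    [0.2,0,0.03,0],
    [0.3,0,0.04,0],
    [0.4,0,0.06,0],
    [0.5,0,0.07,0],
    [0.6,0,0.09,0],
    [0.7,0,0.11,0],
    [0.8,0,0.12,0],
    [0.9,0,0.14,0],
    [1.0,0,0.16,0],
    [1.1,0,0.17,0],
    [1.1,0,0.17,0]
  ]
}}

```text
time_s: 13.0
tcp_pos: [0.4953, 0.2757, 0.1721]
eef_rot: [0.743, 0.669, 0.001, 0.001]
force: [0.8, -2.0, 9.6]
grip_width: 0.287
gripper_force: 62.0
```

```bash
python3 chk.py s8 .003 294 176
```

```text
13.05 [0.49535031 0.27570446 0.17210869] [ 0.51082077 -2.90770964  9.44530467] [-0.91418507  0.16126684 -0.05312992]
(0.226, np.float64(-0.35), [-0.66, -0.526, -0.388, -0.242], np.float64(0.19), 12) (array([294.17368421, 175.37105263]), 15)
[[  6   6   7   5   6   5   8   2   4   5   4   1  32 110 115]
 [  6   7   3   6   7   7   6  -1   0   4   2   7  65 111 112]
 [  6   6   7   6   7   5   1   1   6   2   1   7  82 111 111]
 [  4   5   7   5   3   3   1   3  30   8  -1  10  97 111 109]
 [  4   5   6   2   3  -1   0   4  47  13   1  23 106 112 107]
 [  5   5   6   1   2   2  32  21  53   9   1  31 103 109 109]
 [  6   6   7   3   5   6  46  41  56   8   3  61 107 109 110]
 [  7   5   6   5   5   3  49  56  67  12   6  73 108 110 109]
 [  5   5   4   5   4   7  46  48  31   3   0  34  77 107  89]
 [  5   6   6   6   5   4  27   9  -1  -4  -5   2  22  81  75]
 [  5   4   6   4   1   2   3  -2  -3  -1  -3  -6  -4  78 101]
 [  2   4   4  -1  -2   0   0  -2  -2  -3  -7  -7  11  95 113]
 [ -1   0   1   1  -2  -2  -3  -3  -5  -4  12  31  69 105 110]
 [  0   0  -1  -1  -2  -4  -6  -2  26  3
[... 332 characters left out ...]
5 140]
 [ 84  85  74  45  53  38  48  30  77  94  93 101 139 140 138]
 [ 83  86  79  58  67  70  59  35  65  92  92 103 137 140 140]
 [ 85  86  85  79  87  89  69  48  66  89  89 114 137 140 139]
 [ 85  86  86  87  86  88  67  58  77  87  84 125 142 141 139]
 [ 86  86  85  87  87  87  68  65  85 103 103 170 163 143 108]
 [ 86  84  86  85  84  80  76  93 124 187 191 182 165 129  83]
 [ 82  82  81  84  93  84  93 178 180 187 162 127 119 103  89]
 [ 85  91  90  94 181 187 147 155 141 126  97  88  91  92  91]
 [154 187 187 148 164 159 125  99  93  90  88  93  94  91  85]
 [175 185 163 126 105  94  92  90  91  84  89  91  91  87  86]
 [129 124 100  90  88  78  89  96  98  90  86  79  87  86  85]]
```

The pointer now sits at column 294, with gold on both sides (columns 293 and 295). I'll make a small final nudge, let it settle, and look.

Call:
{"fn": "apply_moves", "kwargs": {
  "targets": [
    [0.1,0,0.01,0],
    [0.2,0,0.03,0],
    [0.2,0,0.03,0],
    [0.2,0,0.03,0],
    [0.2,0,0.03,0],
    [0.2,0,0.03,0],
    [0.2,0,0.03,0],
    [0.2,0,0.03,0],
    [0.2,0,0.03,0],
    [0.2,0,0.03,0],
    [0.2,0,0.03,0],
    [0.2,0,0.03,0]
  ]
}}

```text
time_s: 14.25
tcp_pos: [0.4955, 0.2777, 0.1717]
eef_rot: [0.743, 0.669, 0.001, 0.001]
force: [-0.3, -1.2, 8.3]
grip_width: 0.284
gripper_force: 62.0
```

```bash
python3 chk.py s9 .003 294 176 | head -2; python3 - <<'E'
from fit import *
a=cv2.imread("pics/s9.png");cv2.imwrite("pics/c9.png",cv2.resize(a[145:215,255:325],(600,600),interpolation=cv2.INTER_CUBIC))
b0=cv2.imread("pics/s4.png")[170:220,255:310].astype(float);b1=a[170:220,255:310].astype(float)
# stud shift: match the near (-y) end of the stud, frame s4 -> s9
T=cv2.imread("pics/s4.png")[190:218,258:285];m=cv2.matchTemplate(a[180:228,248:295],T,cv2.TM_CCOEFF_NORMED);print(cv2.minMaxLoc(m)[1::2])
E
```

```text
14.3 [0.49549553 0.2777411  0.17172872] [ 0.58582307 -1.56651006  9.54904157] [-0.76471349  0.02792849  0.04404667]
(0.227, np.float64(-0.349), [-0.66, -0.526, -0.388, -0.242], np.float64(0.22), 12) (array([294.16802168, 175.48780488]), 15)
(0.8952931761741638, (10, 10))
```

View pics/c9.png

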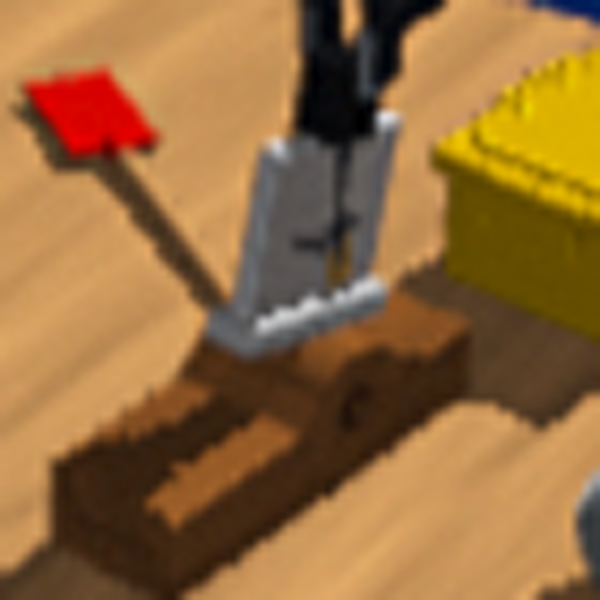

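The picture shows the gauge leaning toward +y with the pointer down the middle of the fork (column ≈294). The foot is on the crown and the stud has not moved (template shift 0). The foot presses with about 12 N.

```bash
python3 -c "
from cell import r
print(r.hand_in())"
```

```text
the job is handed in; nothing more can be done
None
```

I've handed the job in with the gauge still held, its foot pressing the crown at about 12 N and tilted about 0.25 rad, and the pointer centred in the brass fork as far as the camera shows; the stud hasn't moved, and no pass/fail result came back.

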